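# Snap the flip-top of a sauce bottle shut and keep it pressed

### The arm

A 7-joint arm with a two-finger parallel gripper is mounted at the origin on the work surface. World frame = base frame: x ahead of the robot, y to its left, z up, the work surface at z = 0. Lengths are in m, angles in rad, forces in N, time in s.
With the tool pointing down it reaches from about 0.4 to 0.85 m from the base axis. Payload 4.5 kg.
Tool frame: the origin (TCP) lies at the very end of the fingers, on their centre line; the grasp point (between the pads) lies 19 mm behind it; z points along the fingers, y is the line along which they close (so a half turn about z gives the same grasp; the last joint's range is limited). The gripper opens to 88 mm and grips with 3 to 60 N. Pads are 18 mm wide; open, the fingers measure 123 mm over their backs; the gripper's body (75 mm by 187 mm) begins 45 mm behind the grasp point.
Start: joints at [1.156, 0.689, -0.195, 1.565, 0.157, 0.902, -0.215], TCP at [0.271, -0.563, 0.239] pointing down, gripper open.
Joint ranges: [-3.01, 3.01], [-0.46, 2.08], [-1.47, 1.51], [0.13, 2.56], [-1, 4.14], [0.04, 2.09], [-2.66, 2.66]. Speed limits (rad/s): [2.57, 2.57, 3.14, 3.14, 3.14, 3.14, 3.14].

### API

Orientations are given as a unit quaternion [x, y, z, w].
In Python, from plant import r gives the robot as it stands. The module is installed in compiled form; this text tells all that it offers.
- The arm moves only by the tool step_arm, never from a script. Its argument "increments" is a list of rows, each a list of 2 entries, a list of its own where there are three numbers: the shift along the world's x, y, z in cm, then the turn, a rotation vector about the world's x, y, z in degrees. A call has exactly 10 rows; each row shifts and turns the commanded pose from where the row before left it; what a row does not reach is not made up. A row lasts 1/10 s, in which the tool goes at most 50 mm and 8.59 degrees, less where a joint would pass 70% of its speed; a pose out of reach is approached as far as the arm can. A call is refused whole if a number of a shift passes 5 or a number of a turn 8.59, either way. A call with a gripper value outside its range is refused whole. "fingers" is the opening, from 0 (shut) to 1 (fully open), set as the call begins (left out, the last holds). The fingers move at their own pace and stop on an object; "grip_force" is the grip in N (left out, the last holds). Time passes only in rows, so rows that do not move let the fingers close, or fill a call up. It gives the time, the measured TCP pose, the force, the opening and the grip force at its end, in the units of the state.
- r.get_state(): the state, without advancing time (a new reading comes with each control period).
- r.snapshot(name): name is "scene" or "top" or "wrist"; returns (picture, depth): 480x640x3 uint8, red, green, blue; 480x640 float32, m along the optical axis (not along the pixel's ray), 0 where there is no reading.
- r.calibration(name): a dict with "fov_y" (degrees; the focal length in pixels is half the picture's height over the tangent of half this angle, whatever the lens; pixels are square), "cx", "cy" (the principal point, pixels), "R" (3x3) and "t" (3): a world point X has camera coordinates R X + t. Camera axes: x right, y down, z forward; pixel columns grow to the right and rows downward; lengths in m; the calibration is good to about 2 mm. The wrist camera is an equidistant fisheye: a pixel r from the principal point sees the ray r / f radians off the axis. A picture is of the moment at which its call begins: read the wrist's pose just before it. calibration takes no time and is no camera call; for the wrist camera it gives the pose at the moment of the call.
- r.finish_job(): hands the job in; it is judged then, once.
The state is a dict: "clock": time; "q": joint angles; "qd": joint speeds; "joint_torque": joint torques, N m; "tool_pos": TCP position; "eef_rot": TCP orientation; "contact_force": force on the tool from outside, world axes, zero at the start; "moment": the same for the moment, N m; "opening": opening from 0.0 (shut) to 1.0 (fully open); "finger_force": force on a finger pad.
Only numpy, scipy, OpenCV 4.12 (cv2) and the standard library are available. Lean on these libraries where they do the work, as an engineer would, in place of code of your own. Each camera call takes 0.05 s, during which the arm holds its last target. There are 200 camera calls.

### The job

The flip-top cap of the sauce bottle has been left open. Gently swing the lid over and lower it onto the spout, press it down with the fingertips until it clicks home, and keep pressing after the click: finish with the fingertips still pressing firmly on the closed lid, without crushing the bottle. Leave the bottle standing where it is and do not disturb the other things on the counter.

Things in the scene. Friction and masses are not known exactly. Their poses are not given: they have to be found in the camera images.
- sauce_bottle: loose orange-red squeeze bottle with white flip-top cap, upright on the counter, 0.5 to 0.8 kg. Origin: centre of its underside; z up; x points from the cap's hinge to the cap's front. Body 78 mm in diameter up to 145 mm; screw cap 62 mm in diameter, its flat top (deck) 190 mm above the counter, with a spout stud 15 mm wide, 8.5 mm high in its middle
- hinge_line (a point): middle of the lid's hinge, at the rear edge of the cap's deck: 31 mm behind the bottle's axis, 190 mm above the counter; fixed to the bottle, with the bottle's axes (the hinge runs along y)
- flip_lid (a joint): lid angle (rad): 0 shut and home, 1.57 upright; it starts open, leaning back past upright by up to 40 degrees. The hinge holds it at any angle; under 1 N swings it. Coming down, its socket meets the spout's bead at about 0.14; pressed near the front it resists up to 6 to 10 N, gives way at about 0.06, snaps to 0 and the force drops to nothing. Home: below 0.025. Firm pressing: 5 to 25 N
- lid_press (a point): the place to press: on the lid's outer flat face, on its middle line, 52 mm from the hinge; moves with the lid (its x from hinge to front, z out of the outer face). The lid is a white shallow cup, 62 mm in diameter, outer face 12 mm above the hinge's plane (202 mm above the counter when shut), with an 8 mm thumb lip at the front, 70 mm from the hinge
- spice_jar: bystander: square dark red jar 80 x 80 mm with a round black cap, 180 mm high in all; origin at the centre of its underside
- mayo_jar: bystander: round cream jar with a blue cap, 84 mm in diameter, 145 mm high; origin at the centre of its underside
- ramekin: bystander: small white ramekin, 84 mm in diameter, 45 mm high, standing on the brown trivet; origin at the centre of its underside
- trivet: fixed square brown trivet, 130 x 130 x 8 mm; origin at the centre of its underside

How it is judged:
By the outcome, as a careful person would: the job done as asked, in the order asked, and still so for the second after the job is handed in, while the arm keeps its last pose, push and grip.
It also fails if it takes over 48 s, if anything falls off the work surface, if the arm or the gripper's body presses on something with over 40 N, if the wrist force passes 120 N, or if a joint passes its speed limit or range.

## Working session

There is one attempt and no reset: what is moved stays moved. The work goes in short steps, Python scripts to look and compute and a tool call to move; the robot and the scene stay as the last step left them, time stands still between calls to the robot, and variables do not carry over. Pictures are saved under pics/ and viewed, at most 10 in all, crops included, and the job is handed in when it is done.

Besides the shell and the picture viewer there is one more tool, called after "Call:" by a JSON object that holds its "method" and its "body", one argument or row to a line. step_arm: Moves the arm, as the interface text tells. Its arguments: {"type":"object","properties":{"increments":{"type":"array","items":{"type":"array"}},"fingers":{"type":"number"},"grip_force":{"type":"number"}},"required":["increments"]}

```bash
mkdir -p pics; cat > h.py <<'E'
import numpy as np, cv2
from plant import r
def pts(name):
    c=r.calibration(name); im,d=r.snapshot(name)
    f=240/np.tan(np.radians(c["fov_y"])/2)
    v,u=np.mgrid[0:480,0:640]
    P=np.stack([(u-c["cx"])/f*d,(v-c["cy"])/f*d,d],-1)
    W=(P-np.array(c["t"]))@np.array(c["R"])
    return im,d,W
E
python3 - <<'E'
from h import *
s=r.get_state(); print(s["clock"],s["tool_pos"],s["eef_rot"],s["contact_force"],s["opening"])
for n in("scene","top"):
    im,d,W=pts(n); np.savez(n+".npz",im=im,d=d,W=W)
    cv2.imwrite(f"pics/{n}1.png",im[:,:,::-1]); print(n,r.calibration(n)["fov_y"],-np.array(r.calibration(n)["R"]).T@r.calibration(n)["t"])
E
```

```text
0.0 [ 0.27086091 -0.562573    0.23791356] [ 9.74914328e-01  2.22578607e-01 -2.80422215e-04 -8.59490907e-04] [ 0.92845904 -0.31283534 -0.07542483] 0.9998953031950143
scene 46.54964217751693 [ 1.38404025 -0.0792123   1.27886926]
top 47.16751419243166 [0.41872182 0.01680814 1.16827493]
```

View pics/scene1.png

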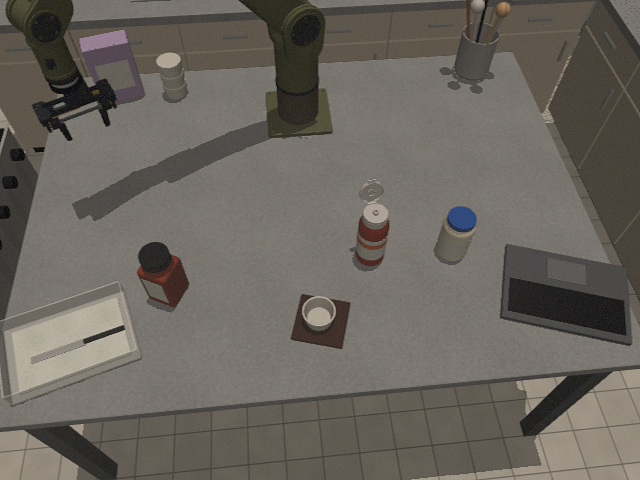

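View pics/top1.png

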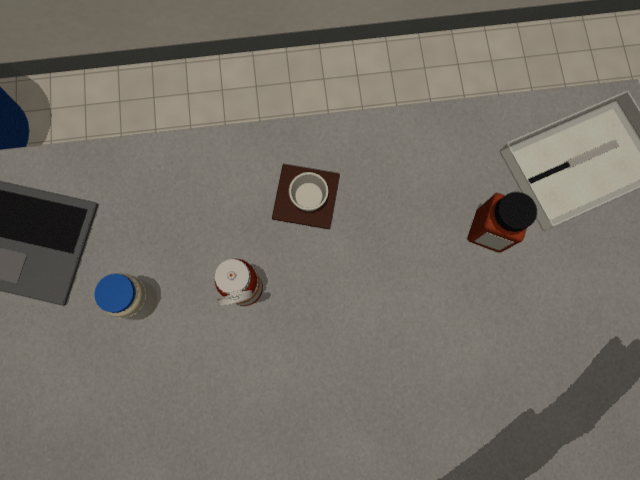

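The scene view shows the bottle's cap at about (375,213), with the open lid behind it on the robot's side at (372,190). In the top view the cap is at (234,274) and the lid, almost edge-on, at (237,297). The bystanders stand clear of both.

```bash
cat > m.py <<'E'
import numpy as np, cv2
for n,(u,v) in(("scene",(373,205)),("top",(236,282))):
    z=np.load(n+".npz"); im,W=z["im"],z["W"]
    hsv=cv2.cvtColor(im,cv2.COLOR_RGB2HSV); 
    m=np.zeros((480,640),bool); m[v-50:v+50,u-45:u+45]=1
    near=m&(W[...,2]>.17)
    deck=near&(abs(W[...,2]-.19)<.004)&(hsv[...,1]<60)
    P=W[deck]; (c,rad)=cv2.minEnclosingCircle(P[:,:2].astype(np.float32)); print(n,"deck",len(P),np.median(P,0),c,rad)
    st=near&(W[...,2]>.195)&(W[...,2]<.2); print("stud?",W[st].mean(0) if st.any() else 0)
    L=W[near&(W[...,2]>.207)]; print("lid",len(L),L.mean(0),L.min(0),L.max(0))
    # colour of scene/ lid plane
    U,S,V=np.linalg.svd(L-L.mean(0)); print("sv",S/np.sqrt(len(L)),V)
    for h in np.arange(.205,.30,.01):
        Q=L[abs(L[:,2]-h)<.005]
        if len(Q): print(round(h,3),len(Q),Q.mean(0).round(4),Q.min(0).round(4)[:2],Q.max(0).round(4)[:2])
    sc=im[v-40:v+50,u-45:u+45][:,:,::-1]; cv2.imwrite(f"pics/{n}c.png",cv2.resize(sc,None,fx=4,fy=4))
a=cv2.imread("pics/scenec.png");b=cv2.imread("pics/topc.png");cv2.imwrite("pics/both.png",np.hstack([a,b]))
E
python3 m.py
```

```text
scene deck 394 [0.57261921 0.14879413 0.19037298] (0.5663803219795227, 0.15175360441207886) 0.040509242564439774
stud? [0.55001827 0.14913399 0.19756142]
lid 354 [0.62264901 0.11929054 0.34761897] [ 0.51197106 -0.0792123   0.20721238] [1.38404025 0.1758731  1.27886926]
sv [0.43525882 0.01490054 0.00949614] [[-0.62418618  0.16309048 -0.76406355]
 [-0.04624421  0.96854214  0.24451501]
 [ 0.77990582  0.1879564  -0.59700863]]
0.205 14 [0.5293 0.1465 0.2087] [0.5235 0.1193] [0.54   0.1743]
0.215 90 [0.5277 0.1465 0.2153] [0.5157 0.1147] [0.5383 0.1741]
0.225 76 [0.5252 0.1447 0.2252] [0.5154 0.1152] [0.5363 0.1759]
0.235 62 [0.5233 0.1448 0.2341] [0.512  0.1171] [0.5342 0.1697]
0.245 37 [0.5251 0.1392 0.245 ] [0.5181 0.1194] [0.5336 0.1666]
0.255 31 [0.5248 0.1439 0.2537] [0.5204 0.1291] [0.5319 0.1602]
0.265 4 [0.5246 0.1437 0.2609] [0.5228 0.1358] [0.5257 0.1478]
top deck 834 [0.57117512 0.14627908 0.19117945] (0.5696955919265747, 0.147141233086586) 0.03420605510473251
stud? [0.56251164 0.14479508 0.19747996]
lid 294 [0.50945608 0.12006113 0.38081842] [0.41872182 0.01680814 0.20701537] [0.54108908 0.17113819 1.16827493]
sv [0.33551928 0.01593665 0.00327524] [[ 0.1136164   0.12929508 -0.98507568]
 [-0.16115322  0.98076417  0.11014213]
 [ 0.98036777  0.14623416  0.13226721]]
0.205 2 [0.5371 0.1424 0.2074] [0.533  0.1167] [0.5411 0.1681]
0.215 14 [0.5339 0.147  0.2137] [0.5304 0.1146] [0.5404 0.1699]
0.225 17 [0.531  0.1307 0.2254] [0.5207 0.1104] [0.5386 0.1711]
0.235 44 [0.526  0.139  0.2361] [0.5172 0.1116] [0.5359 0.169 ]
0.245 130 [0.5237 0.1374 0.2459] [0.5168 0.1154] [0.5339 0.1632]
0.255 39 [0.5245 0.1399 0.2543] [0.5187 0.1278] [0.5289 0.155 ]
0.265 4 [0.5235 0.1394 0.2606] [0.5218 0.1318] [0.5251 0.1469]
```

View pics/both.png

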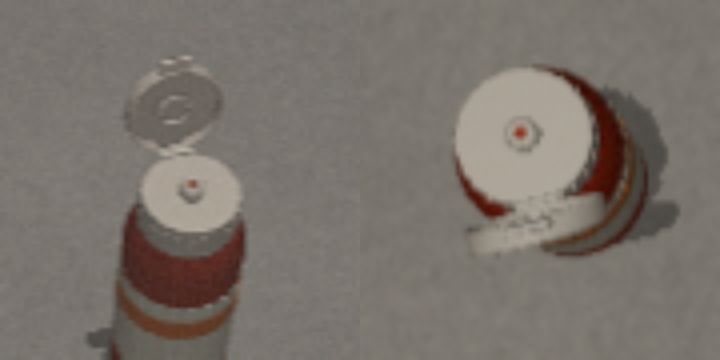

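The crops show the lid just past upright, tilted about 9° in yaw with its rear facing the robot. The red spout tip is clear in both views, so I'll pin down the axis, yaw and lid angle from those.

```bash
cat > m2.py <<'E'
from h import *
from scipy.optimize import least_squares
S={n:np.load(n+".npz") for n in("scene","top")}
# stud: red spot inside the white deck, two-ray triangulation
A=np.zeros((3,3));b=np.zeros(3);sp={}
for n,(u,v) in(("scene",(375.5,212)),("top",(232,274))):
    im=S[n]["im"].astype(int); u0,v0=int(u),int(v)
    s=im[v0-5:v0+6,u0-5:u0+6]; w=np.clip(s[...,0]-s[...,1]-30,0,None); vv,uu=np.mgrid[v0-5:v0+6,u0-5:u0+6]
    pu,pv=(w*uu).sum()/w.sum(),(w*vv).sum()/w.sum()
    c=r.calibration(n);R=np.array(c["R"]);f=240/np.tan(np.radians(c["fov_y"])/2)
    d=R.T@[(pu-c["cx"])/f,(pv-c["cy"])/f,1];d/=np.linalg.norm(d);o=-R.T@np.array(c["t"])
    M=np.eye(3)-np.outer(d,d);A+=M;b+=M@o; print(n,(pu,pv),"at z.1985:",o+d*(.1985-o[2])/d[2])
print("stud",np.linalg.solve(A,b))
W=S["top"]["W"];im=S["top"]["im"]
hsv=cv2.cvtColor(im,cv2.COLOR_RGB2HSV)
m=((abs(W[...,2]-.191)<.006)&(hsv[...,1]<60)&(hsv[...,2]>110)).astype(np.uint8); m[:,:200]=0;m[:,280:]=0
cs,_=cv2.findContours(m,cv2.RETR_EXTERNAL,cv2.CHAIN_APPROX_NONE);k=max(cs,key=cv2.contourArea)[:,0]
P=W[k[:,1],k[:,0]];P=P[P[:,0]>.555]
g=least_squares(lambda p:np.hypot(P[:,0]-p[0],P[:,1]-p[1])-p[2],[.57,.147,.031],loss="soft_l1",f_scale=.001).x;print("deck circle",g)
for n in S:
    W=S[n]["W"];q=W.reshape(-1,3); L=q[(q[:,2]>.2)&(q[:,2]<.29)&(abs(q[:,0]-.525)<.03)&(abs(q[:,1]-.142)<.04)]
    for yaw in(8,10):
        t=np.radians(yaw);B=(L[:,:2]-g[:2])@np.array([[np.cos(t),-np.sin(t)],[np.sin(t),np.cos(t)]])
        print(n,yaw,"mean y of lid",(B[:,1].min()+B[:,1].max())/2)
        for h in np.arange(.205,.27,.01):
            k=abs(L[:,2]-h)<.005; x=B[k,0]+.031
            if k.any() and yaw==8: print(round(h-.19,3),np.percentile(x,[5,50,95]).round(4))
for n,(c0,c1) in {}.items(): pass
W=S["top"]["W"].reshape(-1,3);I=S["top"]["im"].reshape(-1,3).astype(int)
for nm,k in(("mayo",(I[:,2]>I[:,0]+60)&(W[:,2]>.1)),("ram",(I.min(1)>90)&(abs(W[:,2]-.053)<.006)&(W[:,0]<.85)),("spice",(I[:,0]>I[:,2]+40)&(W[:,1]<-.1)&(W[:,2]>.1))): print(nm,k.sum(),np.median(W[k],0))
E
python3 m2.py
```

```text
scene (np.float64(375.69354838709677), np.float64(210.56451612903226)) at z.1985: [0.57105988 0.15032476 0.1985    ]
top (np.float64(230.67460317460316), np.float64(274.7142857142857)) at z.1985: [0.57305672 0.14743913 0.1985    ]
stud [0.57283275 0.14847338 0.20080989]
deck circle [0.5728585  0.1471574  0.02985648]
scene 8 mean y of lid 0.004252097246620486
0.015 [-0.0162 -0.013  -0.0036]
0.025 [-0.0187 -0.0144 -0.0074]
0.035 [-0.0216 -0.017  -0.0102]
0.045 [-0.023  -0.0191 -0.0115]
0.055 [-0.0214 -0.0171 -0.0131]
0.065 [-0.0205 -0.0173 -0.0125]
0.075 [-0.0186 -0.0172 -0.016 ]
scene 10 mean y of lid 0.005698129166831321
top 8 mean y of lid -0.0004699839598813812
0.015 [-0.0061 -0.005  -0.0029]
0.025 [-0.0088 -0.0078 -0.0059]
0.035 [-0.0177 -0.0118 -0.008 ]
0.045 [-0.0214 -0.0168 -0.0111]
0.055 [-0.0238 -0.0193 -0.0134]
0.065 [-0.0224 -0.0177 -0.0145]
0.075 [-0.0198 -0.0191 -0.0179]
top 10 mean y of lid 0.0010095555825663013
mayo 1163 [0.57325061 0.37327786 0.14594982]
ram 782 [ 0.73673617 -0.47013356  0.05290217]
spice 697 [ 0.61538656 -0.36307262  0.1353526 ]
```

Call:
{"method": "step_arm", "body": {
  "increments": [
    [[1, 4.5, 1], [0, 0, -2]],
    [[1, 4.5, 1], [0, 0, -2]],
    [[1, 4.5, 1], [0, 0, -2]],
    [[1, 4.5, 1], [0, 0, -2]],
    [[1, 4.5, 1], [0, 0, -2]],
    [[1, 4.5, 0], [0, 0, -2]],
    [[1, 4.5, 0], [0, 0, -2]],
    [[1, 4.5, 0], [0, 0, -2]],
    [[1, 4.5, 0], [0, 0, -0.7]],
    [[1, 4.5, 0], [0, 0, 0]]
  ],
  "fingers": 0,
  "grip_force": 20
}}

```text
clock: 1.1
tool_pos: [0.3711, -0.1113, 0.2887]
eef_rot: [0.997, 0.078, -0.0, 0.0]
contact_force: [1.3, 0.7, 0.5]
opening: 0.118
finger_force: 0.0
```

Fit results: the axis is at (0.5725, 0.1475), yaw is about 9°, and the lid leans back about 13°. The hinge is near (0.542, 0.143, 0.19). I'll move to a point behind the lid with the fingers shut.

Call:
{"method": "step_arm", "body": {
  "increments": [
    [[1, 2.8, 0], [0, 0, 0]],
    [[1, 2.8, 0], [0, 0, 0]],
    [[1, 2.8, -0.6], [0, 0, 0]],
    [[1, 2.8, -0.6], [0, 0, 0]],
    [[1, 2.8, -0.6], [0, 0, 0]],
    [[1, 2.8, -0.7], [0, 0, 0]],
    [[1, 2.5, -0.8], [0, 0, 0]],
    [[1, 2.5, -0.8], [0, 0, 0]],
    [[1, 1.5, -0.8], [0, 0, 0]],
    [[1, 1, 0], [0, 0, 0]]
  ]
}}

```text
clock: 2.1
tool_pos: [0.4709, 0.1309, 0.2385]
eef_rot: [0.997, 0.08, -0.001, 0.0]
contact_force: [-0.6, -0.0, -0.3]
opening: 0.001
finger_force: 0.0
```

```bash
cat > look.py <<'E'
import sys
from h import *
n,u0,u1,v0,v1,o=sys.argv[1],*map(int,sys.argv[2:6]),sys.argv[6]
s=r.get_state();im,d,W=pts(n);k=800//(u1-u0)
cv2.imwrite("pics/"+o,cv2.resize(im[v0:v1,u0:u1,::-1],None,fx=k,fy=k,interpolation=cv2.INTER_CUBIC))
e=s["tool_pos"]-np.array([.5419,.1427,.19]);print(s["clock"],"x' y' z' mm",np.round([e[0]*988+e[1]*156,-e[0]*156+e[1]*988,e[2]*1000],1),s["contact_force"].round(2),s["opening"])
E
python3 look.py scene 290 450 140 260 a1.png
```

```text
2.1 x' y' z' mm [-72.   -0.5  48.5] [-0.61 -0.02 -0.33] 0.0011973034303210573
```

View pics/a1.png

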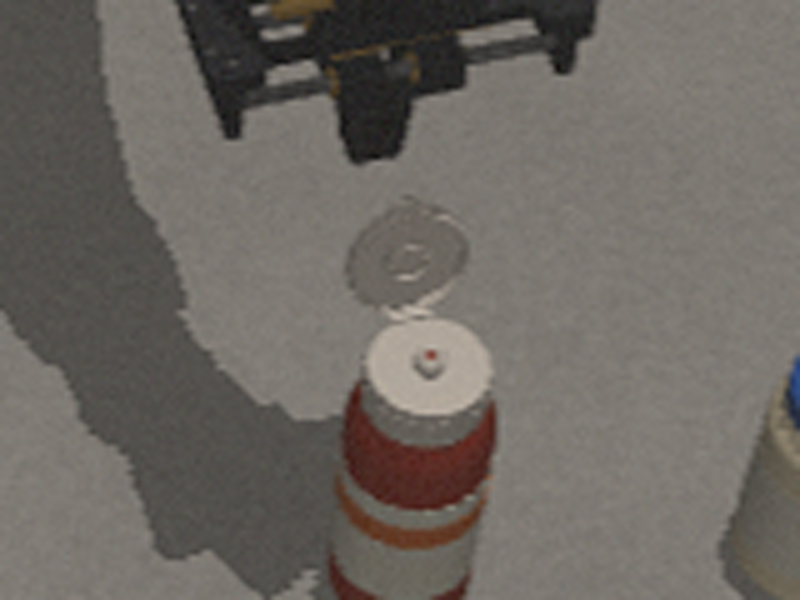

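The shut fingertips at crop pixel (375,160) are lined up behind the lid at (410,255), with nothing touching yet. I'll push gently to upright.

Call:
{"method": "step_arm", "body": {
  "increments": [
    [[0.6, 0.1, 0], [0, 0, 0]],
    [[0.6, 0.1, 0], [0, 0, 0]],
    [[0.6, 0.1, 0], [0, 0, 0]],
    [[0.5, 0.08, 0], [0, 0, 0]],
    [[0.5, 0.08, 0.05], [0, 0, 0]],
    [[0.5, 0.08, 0.05], [0, 0, 0]],
    [[0.5, 0.08, 0.05], [0, 0, 0]],
    [[0.5, 0.08, 0.05], [0, 0, 0]],
    [[0.4, 0.06, 0.05], [0, 0, 0]],
    [[0.4, 0.06, 0.05], [0, 0, 0]]
  ]
}}

```text
clock: 3.15
tool_pos: [0.5225, 0.1382, 0.2428]
eef_rot: [0.997, 0.079, -0.0, 0.0]
contact_force: [-0.9, 0.1, 0.2]
opening: 0.008
finger_force: 0.2
```

```bash
python3 look.py scene 290 450 140 260 a2.png
```

```text
3.15 x' y' z' mm [-19.9  -1.5  52.8] [-0.85  0.15  0.17] 0.007938244661162693
```

View pics/a2.png

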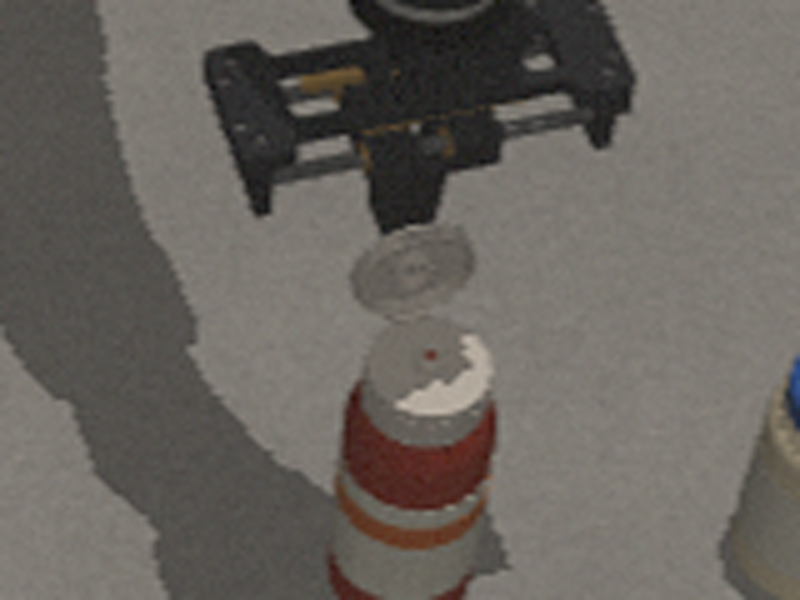

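The lid has swung to just short of upright, at crop pixel (412,270). The bottle hasn't moved, with the spout still at (430,355). I'll continue along the arc.

Call:
{"method": "step_arm", "body": {
  "increments": [
    [[0.4, 0.08, 0.05], [0, 0, 0]],
    [[0.4, 0.08, 0.05], [0, 0, 0]],
    [[0.4, 0.08, 0.05], [0, 0, 0]],
    [[0.4, 0.07, 0], [0, 0, 0]],
    [[0.4, 0.07, -0.05], [0, 0, 0]],
    [[0.4, 0.07, -0.05], [0, 0, 0]],
    [[0.4, 0.07, -0.1], [0, 0, 0]],
    [[0.4, 0.07, -0.13], [0, 0, 0]],
    [[0.4, 0.07, -0.15], [0, 0, 0]],
    [[0.4, 0.07, -0.17], [0, 0, 0]]
  ]
}}

```text
clock: 4.2
tool_pos: [0.5625, 0.1454, 0.2376]
eef_rot: [0.997, 0.079, -0.0, 0.0]
contact_force: [-0.6, -0.6, -0.2]
opening: 0.008
finger_force: 0.1
```

```bash
python3 look.py scene 290 450 140 260 a3.png
```

```text
4.2 x' y' z' mm [20.8 -0.5 47.6] [-0.61 -0.59 -0.23] 0.007775707880227735
```

View pics/a3.png

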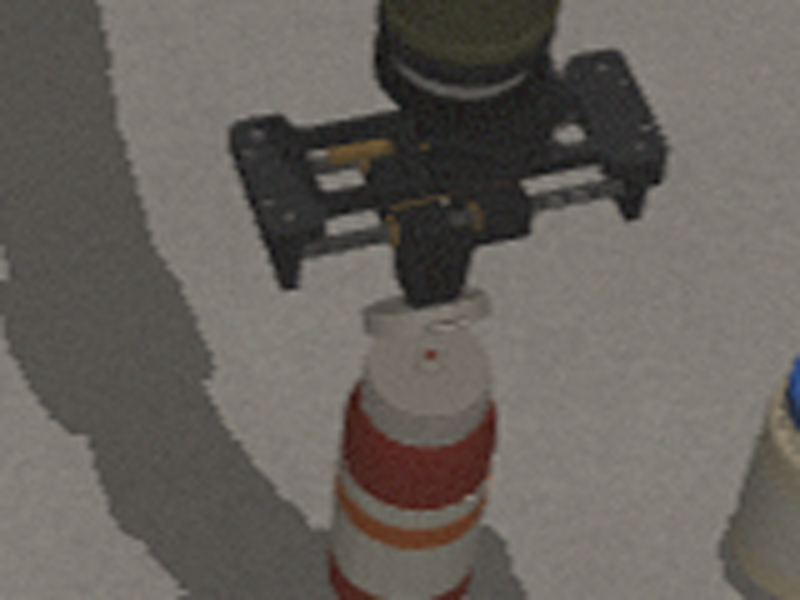

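The lid is at about 45°, seen at crop pixel (428,312), and the spout is still at (430,355). Next I'll lower it almost to the bead.

Call:
{"method": "step_arm", "body": {
  "increments": [
    [[0.35, 0.06, -0.2], [0, 0, 0]],
    [[0.35, 0.06, -0.2], [0, 0, 0]],
    [[0.35, 0.06, -0.22], [0, 0, 0]],
    [[0.35, 0.06, -0.24], [0, 0, 0]],
    [[0.25, 0.05, -0.25], [0, 0, 0]],
    [[0.25, 0.05, -0.25], [0, 0, 0]],
    [[0.25, 0.05, -0.25], [0, 0, 0]],
    [[0.25, 0.04, -0.28], [0, 0, 0]],
    [[0.2, 0.03, -0.28], [0, 0, 0]],
    [[0.2, 0.03, -0.28], [0, 0, 0]]
  ]
}}

```text
clock: 5.25
tool_pos: [0.5903, 0.1503, 0.2129]
eef_rot: [0.997, 0.079, -0.0, 0.0]
contact_force: [-0.2, -0.5, 0.1]
opening: 0.004
finger_force: 0.0
```

```bash
python3 look.py scene 290 450 140 260 a4.png
```

```text
5.25 x' y' z' mm [49.  -0.1 22.9] [-0.23 -0.55  0.14] 0.004150363220880874
```

View pics/a4.png

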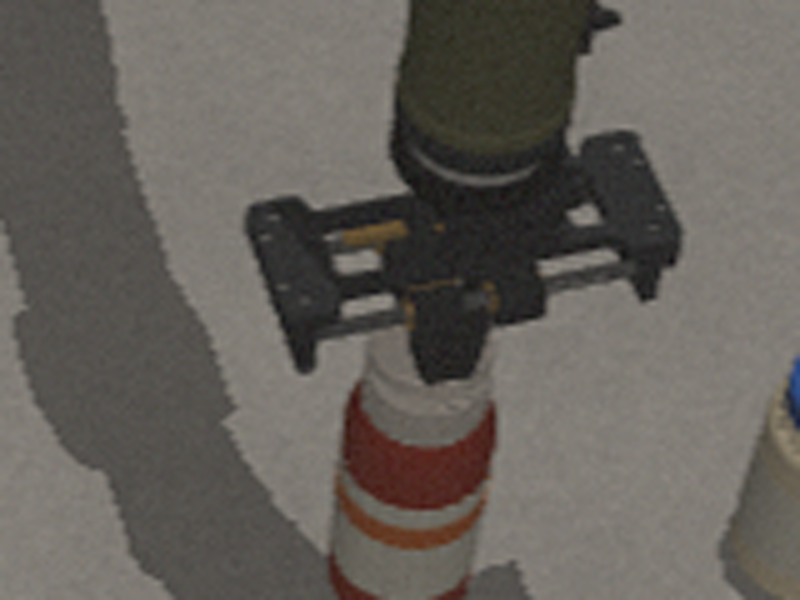

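The lid is lying over the spout at a small angle, with the fingertips on its front part at crop pixel (448,375). Now I'll press down slowly and watch the force.

Call:
{"method": "step_arm", "body": {
  "increments": [
    [[0.1, 0.02, -0.08], [0, 0, 0]],
    [[0.1, 0.02, -0.08], [0, 0, 0]],
    [[0.1, 0.02, -0.06], [0, 0, 0]],
    [[0, 0, -0.06], [0, 0, 0]],
    [[0, 0, -0.05], [0, 0, 0]],
    [[0, 0, -0.05], [0, 0, 0]],
    [[0, 0, -0.05], [0, 0, 0]],
    [[0, 0, -0.05], [0, 0, 0]],
    [[0, 0, 0], [0, 0, 0]],
    [[0, 0, 0], [0, 0, 0]]
  ]
}}

```text
clock: 6.3
tool_pos: [0.5937, 0.1511, 0.2087]
eef_rot: [0.997, 0.079, 0.001, -0.0]
contact_force: [0.7, 1.0, 3.0]
opening: 0.001
finger_force: 1.5
```

Call:
{"method": "step_arm", "body": {
  "increments": [
    [[0, 0, -0.04], [0, 0, 0]],
    [[0, 0, -0.04], [0, 0, 0]],
    [[0, 0, -0.04], [0, 0, 0]],
    [[0, 0, -0.04], [0, 0, 0]],
    [[0, 0, -0.04], [0, 0, 0]],
    [[0, 0, 0], [0, 0, 0]],
    [[0, 0, 0], [0, 0, 0]],
    [[0, 0, 0], [0, 0, 0]],
    [[0, 0, 0], [0, 0, 0]],
    [[0, 0, 0], [0, 0, 0]]
  ]
}}

```text
clock: 7.3
tool_pos: [0.5934, 0.1509, 0.2065]
eef_rot: [0.997, 0.079, 0.0, -0.0]
contact_force: [2.5, 0.7, 3.7]
opening: 0.005
finger_force: 2.5
```

Call:
{"method": "step_arm", "body": {
  "increments": [
    [[0, 0, -0.04], [0, 0, 0]],
    [[0, 0, -0.04], [0, 0, 0]],
    [[0, 0, -0.04], [0, 0, 0]],
    [[0, 0, 0], [0, 0, 0]],
    [[0, 0, 0], [0, 0, 0]],
    [[0, 0, 0], [0, 0, 0]],
    [[0, 0, 0], [0, 0, 0]],
    [[0, 0, 0], [0, 0, 0]],
    [[0, 0, 0], [0, 0, 0]],
    [[0, 0, 0], [0, 0, 0]]
  ]
}}

```text
clock: 8.3
tool_pos: [0.5932, 0.1509, 0.2053]
eef_rot: [0.997, 0.079, 0.0, 0.0]
contact_force: [0.1, 0.3, -0.8]
opening: 0.001
finger_force: 0.0
```

The force has dropped to nothing at about the expected height, so the lid has clicked. I'll follow it down onto the closed lid at 202 mm and press.

Call:
{"method": "step_arm", "body": {
  "increments": [
    [[0, 0, -0.06], [0, 0, 0]],
    [[0, 0, -0.06], [0, 0, 0]],
    [[0, 0, -0.06], [0, 0, 0]],
    [[0, 0, -0.06], [0, 0, 0]],
    [[0, 0, -0.06], [0, 0, 0]],
    [[0, 0, -0.05], [0, 0, 0]],
    [[0, 0, -0.05], [0, 0, 0]],
    [[0, 0, 0], [0, 0, 0]],
    [[0, 0, 0], [0, 0, 0]],
    [[0, 0, 0], [0, 0, 0]]
  ]
}}

```text
clock: 9.3
tool_pos: [0.5936, 0.151, 0.2021]
eef_rot: [0.997, 0.079, 0.001, -0.0]
contact_force: [-1.2, -0.2, 5.6]
opening: 0.006
finger_force: 3.0
```

Call:
{"method": "step_arm", "body": {
  "increments": [
    [[0, 0, -0.03], [0, 0, 0]],
    [[0, 0, -0.03], [0, 0, 0]],
    [[0, 0, -0.03], [0, 0, 0]],
    [[0, 0, -0.03], [0, 0, 0]],
    [[0, 0, 0], [0, 0, 0]],
    [[0, 0, 0], [0, 0, 0]],
    [[0, 0, 0], [0, 0, 0]],
    [[0, 0, 0], [0, 0, 0]],
    [[0, 0, 0], [0, 0, 0]],
    [[0, 0, 0], [0, 0, 0]]
  ]
}}

```text
clock: 10.3
tool_pos: [0.5942, 0.1512, 0.2019]
eef_rot: [0.997, 0.079, 0.002, -0.0]
contact_force: [-2.6, -1.2, 10.0]
opening: 0.005
finger_force: 5.2
```

```bash
python3 look.py scene 290 450 140 260 a5.png; python3 - <<'E'
from h import *
a=np.load("scene.npz")["im"].astype(int);b=r.snapshot("scene")[0].astype(int)
# bystander shift check by phase correlation on patches
for n,(u,v) in dict(mayo=(456,235),spice=(163,275),ram=(320,320),bottle=(371,250)).items():
    k=lambda i:np.float32(i[v-22:v+22,u-22:u+22].mean(2)); print(n,cv2.phaseCorrelate(k(a),k(b)))
E
```

```text
10.3 x' y' z' mm [53.   0.2 11.9] [-2.59 -1.23 10.05] 0.004707669643166239
mayo ((0.5516741985529414, 0.38418009578954937), 0.9944973440817845)
spice ((0.5129911950816641, 0.5098696771845788), 0.9851950285169814)
ram ((0.5855078112817651, 0.4827139968649199), 1.0070969941880967)
bottle ((0.5783462007645568, 0.5393095654000355), 0.7774086535418475)
```

View pics/a5.png

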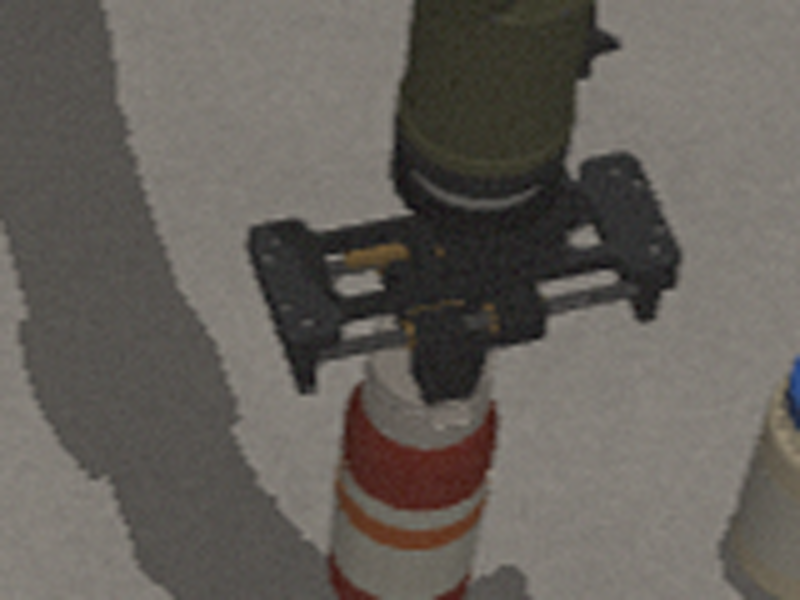

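The lid is shut flat under the fingertips at crop pixel (448,395), TCP height 201.9 mm. The bottle and the bystanders haven't moved; the uniform half-pixel shift is an offset of the correlation itself. I'll add a little force and hold.

Call:
{"method": "step_arm", "body": {
  "increments": [
    [[0, 0, -0.03], [0, 0, 0]],
    [[0, 0, 0], [0, 0, 0]],
    [[0, 0, 0], [0, 0, 0]],
    [[0, 0, 0], [0, 0, 0]],
    [[0, 0, 0], [0, 0, 0]],
    [[0, 0, 0], [0, 0, 0]],
    [[0, 0, 0], [0, 0, 0]],
    [[0, 0, 0], [0, 0, 0]],
    [[0, 0, 0], [0, 0, 0]],
    [[0, 0, 0], [0, 0, 0]]
  ]
}}

```text
clock: 11.4
tool_pos: [0.5944, 0.1512, 0.2018]
eef_rot: [0.997, 0.078, 0.002, -0.0]
contact_force: [-1.5, -0.1, 11.5]
opening: 0.006
finger_force: 5.8
```

```bash
python3 -c "
from plant import r
print(r.get_state()['contact_force']); print(r.finish_job())"
```

```text
[-1.451533   -0.08560264 11.54234575]
the job is handed in; nothing more can be done
None
```

The lid is clicked shut, and I handed the job in at about 11.4 s with the fingertips pressing on it at about 11.5 N; camera checks showed the bottle and the three jars and dishes had not moved.

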